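# Turn a leaf of the tooth-shade book

## Task

Turn the top leaf of the tooth-shade book (the one standing a little open, on the right side of the spine) over the spine so that it lies flat on the left side, pushing it gently with the fingertips only. Do not pinch or clamp it, do not lift or shift the book, leave the lower leaf lying where it is, and do not disturb the stone cast, the dish and the jar beside the book.

Things in the scene. Friction and masses are not known exactly. Their poses are not given: they have to be found in the camera images.
- shade_book: tooth-shade book: loose heavy aluminium base, 1.6 kg, 190 (x) by 116 (y) mm, 27 mm high, rubber feet; a spine rod along its y axis over the middle. Origin: centre of the underside, on the worktop; z up, -x to the robot's right, +y towards the robot (turned up to 0.65 rad from that). Two hinged leaves start on the -x side, one over the other; a fixed third leaf (top at 33 mm) lies on the +x side
- spine_mid (a point): middle of the spine rod, on the hinge axis of both leaves, 36 mm above the worktop; axes as the book's
- top_leaf (a joint): angle of the top leaf about the spine, rad: 0 flat on the right (-x) side, 1.57 upright, 3.14 flat on the left (+x) side (stop), on the fixed leaf there. Starts 0.08 to 0.4 open. The hinge is stiff: the leaf stays where it is left and does not fall over, so it must be pushed all the way down; about 1 to 2 N at its tab turns it
- top_tab (a point): point in mid-thickness of the top leaf's tab, 105 mm from the spine axis, 30 mm from the book's middle towards its +y (robot) end; turns with the leaf. Leaf 5 mm thick, 110 mm wide, from 12 to 92 mm from the axis, its mid-plane through the axis. The tab, 40 mm wide (y 10 to 50 mm) and 5 mm thick, reaches out to 118 mm: 23 mm past the base, only air below it down to the worktop
- lower_leaf (a joint): angle of the lower leaf about the spine, rad: 0 flat on the right side of the base (as it starts and has to stay); same stiff hinge
- lower_tab (a point): point in the lower leaf's tab, 105 mm from the spine axis, 30 mm from the book's middle towards its -y (far) end, 30 mm above the worktop; this leaf has the same outline with its tab at the far end, so that nothing of it lies below the top leaf's tab
- stone_cast: bystander: yellowish stone cast of a dental arch, 62 x 71 x 35 mm, behind the book seen from the robot; origin: centre of its underside
- dish: bystander: small pale dappen dish, 33 mm across, 23 mm high, between the book and the robot; origin: centre of its underside
- jar: bystander: white jar with a red screw lid, 48 mm across, 58 mm high, near left of the book; origin: centre of its underside
- leaf_front: front face of the top leaf and its tab (the upper face at the start); origin on the spine axis, same frame as the top leaf
- leaf_back: back face of the top leaf and its tab (the under face at the start, which comes to lie upward); origin on the spine axis, same frame
- tab_near: side edge of the top leaf's tab nearer the robot (book y 50 mm); origin on the spine axis, same frame as the top leaf
- tab_far: side edge of the top leaf's tab farther from the robot (book y 10 mm); origin on the spine axis, same frame as the top leaf

How it is judged:
By the outcome, as a careful person would: the job done as asked, in the order asked, and still so for the second after the job is handed in, with the robot touching nothing.
It also fails if it takes over 45 s, if anything falls off the work surface, if the arm or the gripper's body presses on something with over 40 N, if the wrist force passes 120 N, or if a joint passes its speed limit or range.

## Robot

A 6-joint arm with a two-finger parallel gripper is mounted at the origin on a cart in front of the work surface, level with it; the furniture and walls round the work are solid. World frame = base frame: x ahead of the robot, y to its left, z up, the work surface at z = 0. Lengths are in mm, angles in rad, forces in N, time in s.
With the tool pointing down it reaches from about 275 to 825 mm from the base axis. Payload 4.9 kg.
Tool frame: the origin (TCP) lies where the fingers leave the gripper's body, on its centre line; the fingertips stand 73 mm ahead of it and the grasp point (between the pads) lies 54 mm ahead of it; z points along the fingers, y is the line along which they close (so a half turn about z gives the same grasp; the last joint's range is limited). The gripper opens to 85 mm and grips with 20 to 120 N. Pads are 22 mm wide; open, the fingers measure 114 mm over their backs; the gripper's body (76 mm by 85 mm) begins 54 mm behind the grasp point. The pads swing forward as they close: fully open they stand 13 mm farther back than shut.
Start: joints at [-1.471, 0.326, -0.193, 1.052, 0, 1.437], TCP at [127.433, -535.051, 303.881] pointing down, gripper open.
Joint ranges: [-2.65, 2.65], [-0.97, 1.79], [-1.3, 1.35], [-1.93, 2.1], [-1.47, 1.37], [-3.14, 3.14]. Speed limits (rad/s): [2.57, 2.57, 3.14, 3.14, 3.14, 3.14].

## Interface

Orientations are given as [roll, pitch, yaw] about the fixed x, y, z axes, in that order (R = Rz(yaw) Ry(pitch) Rx(roll)).
In Python, from plant import robot gives the robot as it stands. The module is installed in compiled form; this text tells all that it offers.
- The arm moves only by the tool carry_out, never from a script. Its argument "rows" is a list of rows, each a list of 5 numbers: the opening, from 0 (shut) to 1 (fully open), then the shift along the tool's x, y, z in units of 50 mm (1.0 is 50 mm), then the turn about the tool's z in rad. A call has 1 to 8 rows; each row is the pose to reach, as a shift and turn from the pose commanded when the call began, along the tool's axes at that moment; what a row does not reach only later rows make up. A row lasts 1/8 s, in which the tool goes at most 62.5 mm and 10.7 degrees, less where a joint would pass 70% of its speed; a pose out of reach is approached as far as the arm can. A call with a gripper value outside its range is refused whole. The fingers move at their own pace and stop on an object; "squeeze" is the grip in N (left out, the last holds). Time passes only in rows, so rows that repeat a pose let the fingers close. It gives the time, the measured TCP pose, the force, the opening and the grip force at its end, in the units of the state.
- robot.state(): the state, without advancing time (a new reading comes with each control period).
- robot.read_camera(name): name is "side" or "top"; returns a dict with "image" (480x640x3 uint8, blue, green, red), "camera_matrix" (3x3 intrinsics, pixels), "dist" ([k1, k2, p1, p2, k3] as OpenCV has them; the pictures are not rectified), "position" and "attitude" of the camera in the world. Camera axes: x right, y up, looking along -z (the intrinsics and any distortion apply to the point x, -y, -z); pixel columns grow to the right and rows downward; lengths in mm; the calibration is good to about 2 mm. A picture is of the moment at which its call begins. There is no depth.
- robot.finish_job(): hands the job in; it is judged then, once.
Trained networks look in a picture, given as the dict that the camera call returned (one of the last four; its "shot" number tells which), for a name from the list of things; names that differ only in an ending like _2 or _b are one class to them, and where a whole thing is asked for, a point or a joint stands for the part that bears it (a point fixed in the world has none). Each returns a list of dicts, best first, with "confidence" (0 to 1); they miss things now and then, are a little off and sometimes report something else, mostly with a low value. They report only what shows in the picture. A call takes as long as a camera call.
- robot.silhouettes(query, picture): "mask" (480x640 bool, what is visible of it) and "rect" ([left, top, width, height] in pixels, round what is visible of it).
The state is a dict: "clock": time; "joint_pos": joint angles; "qd": joint speeds; "joint_efforts": joint torques, N m; "tcp_pos": TCP position; "tcp_rot": TCP orientation; "force": force on the tool from outside, world axes, zero at the start; "wrist_torque": the same for the moment, N m; "grip_width": opening from 0.0 (shut) to 1.0 (fully open); "grasp_force": force on a finger pad.
Only numpy, scipy, OpenCV 4.12 (cv2) and the standard library are available. Lean on these libraries where they do the work, as an engineer would, in place of code of your own. Each camera call takes 0.05 s, during which the arm holds its last target. There are 200 camera calls.

## Working session

There is one attempt and no reset: what is moved stays moved. The work goes in short steps, Python scripts to look and compute and a tool call to move; the robot and the scene stay as the last step left them, time stands still between calls to the robot, and variables do not carry over. Pictures are saved under pics/ and viewed, at most 10 in all, crops included, and the job is handed in when it is done.

Besides the shell and the picture viewer there is one more tool, called after "Emit:" as name(argument=value, ...), one argument or row to a line, values as JSON. carry_out: Moves the arm, as the interface text tells. Its arguments: {"type":"object","properties":{"rows":{"type":"array","items":{"type":"array","items":{"type":"number"}}},"squeeze":{"type":"number"}},"required":["rows"]}

```bash
mkdir -p pics; cat > h.py <<'E'
import numpy as np, cv2
from scipy.spatial.transform import Rotation as R
from plant import robot
def cam(p):
    a=np.array(p["attitude"],float)
    M=a if a.shape==(3,3) else (R.from_euler('xyz',a).as_matrix() if a.size==3 else R.from_quat(a).as_matrix())
    return M,np.array(p["position"],float)
def proj(p,X):
    M,c=cam(p); q=(np.atleast_2d(X)-c)@M*[1,-1,-1]
    return cv2.projectPoints(q,np.zeros(3),np.zeros(3),np.array(p["camera_matrix"]),np.array(p["dist"],float))[0][:,0]
def ray(p,uv,z):
    M,c=cam(p)
    n=cv2.undistortPoints(np.array(uv,float).reshape(-1,1,2),np.array(p["camera_matrix"]),np.array(p["dist"],float))[:,0]
    d=np.c_[n[:,0],-n[:,1],-np.ones(len(n))]@M.T
    return c+d*((z-c[2])/d[:,2])[:,None]
E
python3 - <<'E'
from h import *
print(robot.state())
for n in("top","side"):
    p=robot.read_camera(n); cv2.imwrite(f"pics/{n}0.png",p["image"])
    print(n,p["position"],p["attitude"],p["camera_matrix"],p["dist"])
    for q in("shade_book","top_leaf","top_tab","lower_leaf","stone_cast","dish","jar"):
        for r in robot.silhouettes(q,p)[:2]:
            m=r["mask"]; c,_=cv2.findContours(m.astype('uint8'),0,2); c=max(c,key=cv2.contourArea)
            print(q,round(r["confidence"],2),r["rect"],m.sum(),cv2.approxPolyDP(c,4,True)[:,0].tolist())
E
```

```text
{'clock': 0.0, 'joint_pos': array([-1.47122898e+00,  3.26923485e-01, -1.93567177e-01,  1.05196984e+00,
       -3.66922044e-05,  1.43658882e+00]), 'qd': array([ 0.00073596, -0.00170894,  0.0005759 , -0.00028103, -0.00043208,
       -0.00117743]), 'joint_efforts': array([-8.08642471e-04, -4.43400264e+01,  2.62442386e+01,  1.54219876e-02,
       -1.95141415e-04,  4.92432804e-06]), 'tcp_pos': array([ 127.36294026, -534.59820004,  303.11915906]), 'tcp_rot': array([-3.13993853e+00, -1.86312765e-04,  2.33774734e-01]), 'force': array([-0.2714049 , -0.04716137,  0.05758193]), 'wrist_torque': array([-0.03196258,  0.01513956,  0.01822536]), 'grasp_force': 0.0, 'grip_width': 0.998807201294168}
top [458.22197262 236.07016937 916.0055661 ] [ 0.12826274 -0.01504695 -1.58138611] [[524.50875632   0.         325.5637607 ]
 [  0.         524.50875632 246.50423128]
 [  0.           0.           1.        ]] [-0.10772457  0.          0.          0.          0.        ]
shade_book 0.82 [302.9, 246.5, 129.6, 76.7] 8396 [[426, 250], [357, 247], [304, 254], [308, 321], [415, 313], [432, 307], [432, 284], [41
[... 2206 characters left out ...]
], [297, 261], [293, 276], [330, 314], [426, 279], [428, 268], [422, 258]]
stone_cast 0.62 [298.5, 227.0, 40.9, 33.5] 1005 [[297, 242], [304, 257], [338, 244], [336, 235], [320, 225], [303, 229]]
dish 0.69 [390.1, 296.1, 29.0, 28.0] 493 [[396, 300], [393, 317], [410, 322], [415, 303]]
dish 0.5 [297.1, 225.4, 42.9, 32.2] 1020 [[298, 236], [303, 257], [338, 245], [333, 232], [317, 225]]
jar 0.86 [340.3, 305.5, 39.4, 56.4] 1697 [[362, 308], [347, 314], [341, 351], [355, 361], [372, 356], [378, 338], [375, 315]]
jar 0.59 [292.1, 221.3, 144.9, 92.6] 7570 [[437, 244], [425, 235], [412, 240], [385, 223], [349, 245], [341, 241], [338, 249], [296, 261], [292, 275], [331, 314], [426, 279], [422, 259]]
```

```bash
python3 - <<'E'
import cv2,numpy as np
a=cv2.imread("pics/top0.png")[185:395,270:450];b=cv2.imread("pics/side0.png")[215:365,285:445]
cv2.imwrite("pics/c0.png",np.hstack([cv2.resize(a,(400,467)),cv2.resize(b,(400,467*1))]))
cv2.imwrite("pics/c0.png",np.hstack([cv2.resize(a,(400,467)),cv2.copyMakeBorder(cv2.resize(b,(400,375)),0,92,0,0,0)]))
E
```

```text
(no output)
```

View pics/c0.png

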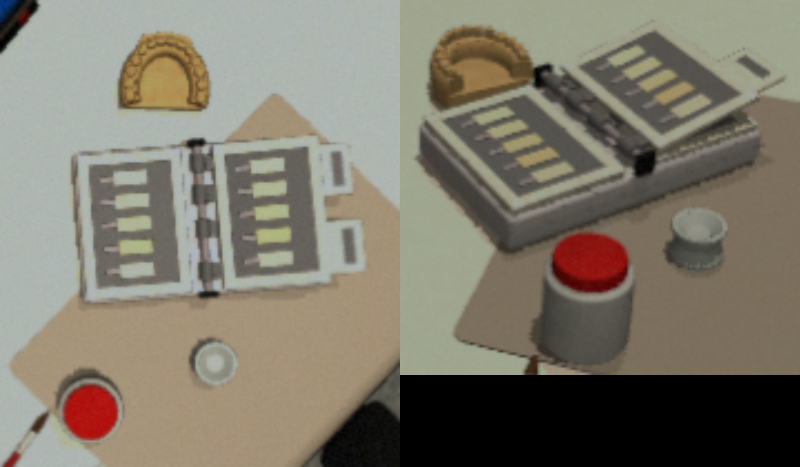

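```bash
cat >> h.py <<'E'
def B2W(pose,P):
    x,y,t=pose; c,s=np.cos(t),np.sin(t)
    P=np.atleast_2d(P).astype(float)
    # book axes in world: nominal +x book = robot left (+y world), +y book = toward robot (-x world)
    return np.c_[x+c*P[:,0]-s*P[:,1],y+s*P[:,0]+c*P[:,1],P[:,2]]
def leaf(a,r,y,h=0):  # point on leaf in book frame, h: normal offset (front +)
    return [-r*np.cos(a)-(-h*np.sin(a)),y,36+r*np.sin(a)+h*np.cos(a)]
E
python3 - <<'E'
from h import *
from scipy.optimize import least_squares
ps={n:robot.read_camera(n) for n in("top","side")}
def hull(p,P):
    m=np.zeros((480,640),np.uint8); cv2.fillConvexPoly(m,cv2.convexHull(np.round(proj(p,P)*16).astype(np.int32)),1,shift=4); return m>0
def masks(v,n):
    pose=v[:3];a=v[3];p=ps[n]
    base=hull(p,B2W(pose,[[sx*95,sy*58,z] for sx in(-1,1) for sy in(-1,1) for z in(0,27)]))
    lf=hull(p,B2W(pose,[leaf(a,r,y,h) for r in(12,92) for y in(-55,55) for h in(-2.5,2.5)]))
    tb=hull(p,B2W(pose,[leaf(a,r,y,h) for r in(92,118) for y in(10,50) for h in(-2.5,2.5)]))
    lt=hull(p,B2W(pose,[[-r,-y,z] for r in(92,118) for y in(10,50) for z in(28,32)]))
    fx=hull(p,B2W(pose,[[r,y,z] for r in(12,92) for y in(-55,55) for z in(28,33)]))
    return base|lf|tb|lt|fx, lf|tb
obs={n:(robot.silhouettes("shade_book",ps[n])[0]["mask"],robot.silhouettes("top_leaf",ps[n])[0]["mask"]) for n in ps}
def cost(v):
    c=0
    for n in ps:
        for i,m in enumerate(masks(v,n)):
            o=obs[n][i]; c+=1-(m&o).sum()/(m|o).sum()
    return c
from scipy.optimize import differential_evolution as DE
p=ps["top"]; c0=ray(p,[[366,285]],30)[0]; print(c0)
r=DE(cost,[(c0[0]-40,c0[0]+40),(c0[1]-40,c0[1]+40),(np.pi/2-.7,np.pi/2+.7),(.05,.5)],popsize=12,maxiter=60,seed=1)
print(r.x,r.fun)
np.save("pose.npy",r.x)
for q,uv in(("dish",[[366,348]]),("jar",[[310,369]]),("cast",[[343,217]])): print(q,ray(p,uv,{"dish":23,"jar":58,"cast":35}[q])[0])
out=[]
for n,(y0,x0,hh,ww) in(("top",(235,290,100,160)),("side",(215,285,110,160))):
    im=ps[n]["image"].copy(); im=cv2.resize(im[y0:y0+hh,x0:x0+ww],None,fx=5,fy=5)
    pose=r.x[:3];a=r.x[3]
    for L,cl in (([leaf(a,rr,y,2.5) for rr,y in((12,-55),(92,-55),(92,10),(118,10),(118,50),(92,50),(92,55),(12,55))],(0,0,255)),([[-95,-58,27],[95,-58,27],[95,58,27],[-95,58,27]],(0,255,0)),([[-95,-58,0],[95,-58,0],[95,58,0],[-95,58,0]],(255,0,0))):
        q=(proj(ps[n],B2W(pose,L))-[x0,y0]+.5)*5
        cv2.polylines(im,[q.astype(int)],True,cl,1)
    cv2.imwrite(f"pics/fit_{n}.png",im)
E
```

```text
[506.11594105 153.82282463  30.        ]
[5.09116888e+02 1.62499087e+02 1.63358209e+00 1.73927087e-01] 0.2947501695276694
dish [400.26940753 155.10958214  23.        ]
jar [370.11663295 249.15416439  58.        ]
cast [622.25680706 191.29184426  35.        ]
```

View fits.

The left crop (top camera) shows the spine at about column 360. The raised leaf's tab is near (425,295) and the lower tab near (421,261). The cast is behind, with the dish and jar in front. Next I check the fit overlay.

View pics/fit_top.png

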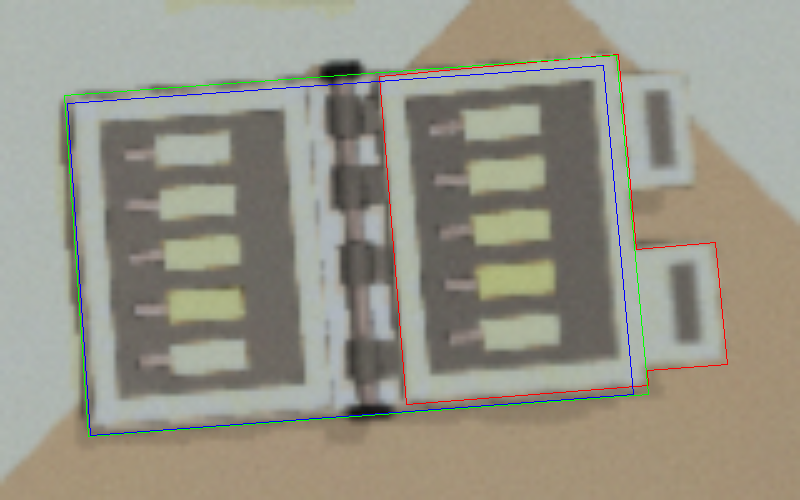

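View pics/fit_side.png

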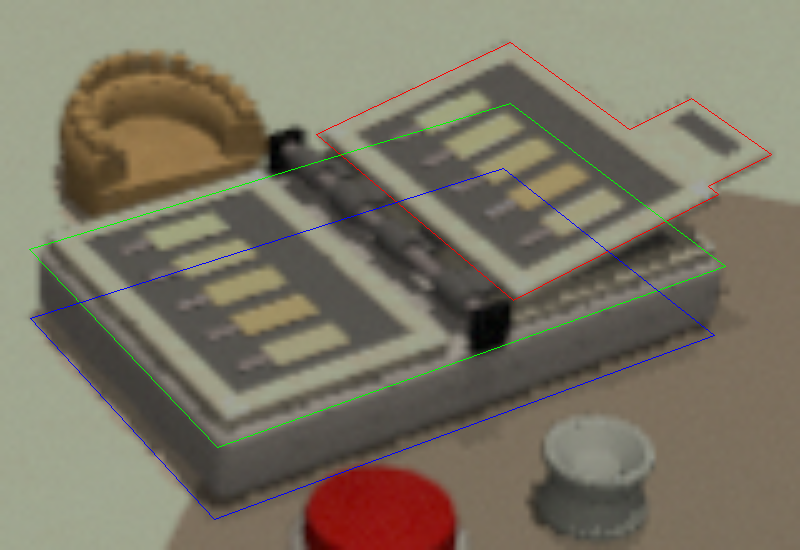

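```bash
cat >> h.py <<'E'
V=np.load("pose.npy"); POSE=V[:3]
def tcp_book():  # TCP in book frame + tip height
    s=robot.state(); x,y,t=POSE; d=s["tcp_pos"][:2]-[x,y]
    return np.array([np.cos(t)*d[0]+np.sin(t)*d[1],-np.sin(t)*d[0]+np.cos(t)*d[1],s["tcp_pos"][2]]),s
def rows(bx,by,z,yaw=None):
    s=robot.state(); T=R.from_euler('xyz',s["tcp_rot"]).as_matrix()
    w=np.r_[B2W(POSE,[[bx,by,0]])[0,:2],z]
    return T.T@(w-s["tcp_pos"])/50
E
python3 -c "
from h import *
print(rows(-145,30,303),rows(-145,30,303-190), POSE[2]-np.pi/2, B2W(POSE,[[-145,30,0],[105,30,0]]))"
```

```text
[ 9.57302741 -9.04735931  0.01762178] [ 9.57309805 -9.04733224  3.81762178] 0.06278576724212126 [[488.27395533  15.90245609   0.        ]
 [472.58782419 265.40986137   0.        ]]
```

Emit:
carry_out(
  rows=[
    [0,9.57,-9.05,0,0.17],
    [0,9.57,-9.05,0,0.17],
    [0,9.57,-9.05,0,0.17],
    [0,9.57,-9.05,0,0.17],
    [0,9.57,-9.05,0,0.17],
    [0,9.57,-9.05,0,0.17],
    [0,9.57,-9.05,0,0.17],
    [0,9.57,-9.05,0,0.17],
  ],
  squeeze=20,
)

```text
clock: 2.1
tcp_pos: [402.2, -115.0, 304.3]
tcp_rot: [3.141, -0.001, 0.064]
force: [0.2, -1.1, -0.0]
grip_width: -0.0
grasp_force: 0.0
```

```bash
python3 -c "
from h import *
print(tcp_book(),rows(-145,30,303),rows(-145,30,160))"
```

```text
(array([-270.19607339,  124.09578826,  304.32916898]), {'clock': 2.1, 'joint_pos': array([-4.55147235e-01,  7.96044222e-02, -5.05847642e-01,  9.83825163e-01,
       -1.52560178e-04,  2.62285079e+00]), 'qd': array([ 1.23395554,  0.2253256 ,  0.25175825,  0.01456033, -0.00266695,
        1.22398086]), 'joint_efforts': array([ -5.31267419, -32.71630168,  23.21746588,   0.65899272,
         0.07245609,  -1.01443548]), 'tcp_pos': array([ 402.21893953, -114.9509291 ,  304.32916898]), 'tcp_rot': array([ 3.14070701e+00, -1.24361494e-03,  6.35950630e-02]), 'force': array([ 0.24687415, -1.07764008, -0.02680345]), 'wrist_torque': array([-0.03106716, -0.08865547, -0.03357107]), 'grasp_force': 0.0, 'grip_width': -0.0004898534775829716}) [ 1.88390705 -2.50242226  0.02671002] [ 1.88035031 -2.50495519  2.88670668]
```

Emit:
carry_out(
  rows=[
    [0,0.9,-1.2,0,0],
    [0,1.8,-2.2,0,0],
    [0,1.8,-2.2,1.1,0],
    [0,1.8,-2.2,2.2,0],
    [0,1.8,-2.2,2.8,0],
    [0,1.8,-2.2,2.8,0],
    [0,1.8,-2.2,2.8,0],
  ],
)

```text
clock: 2.98
tcp_pos: [484.9, -1.4, 165.1]
tcp_rot: [3.141, -0.002, 0.064]
force: [-0.2, 0.0, 0.5]
grip_width: 0.003
grasp_force: 0.0
```

```bash
python3 - <<'E'
from h import *
b,s=tcp_book(); print(b,s["force"],s["tcp_rot"],rows(-145,30,113))
out=[]
for n in("top","side"):
    p=robot.read_camera(n); im=p["image"]
    # mark predicted fingertip centre, ±14.5
    T=R.from_euler('xyz',s["tcp_rot"]).as_matrix()
    pts=proj(p,s["tcp_pos"]+np.array([[dx,dy,73] for dx,dy in((-11,-14.5),(11,-14.5),(11,14.5),(-11,14.5))])@T.T)
    a=leaf(V[3],118,10,-2.5),leaf(V[3],118,50,-2.5)
    e=proj(p,B2W(POSE,a))
    y0,x0=(220,330) if n=="top" else (160,330)
    c=cv2.resize(im[y0:y0+150,x0:x0+130],None,fx=3,fy=3)
    for q,cl in((pts,(0,255,0)),(e,(0,0,255))): cv2.polylines(c,[((q-[x0,y0]+.5)*3).astype(int)],True,cl,1)
    out.append(c)
cv2.imwrite("pics/pre.png",np.hstack(out))
E
```

```text
[-162.04613453   34.42657385  165.08341528] [-0.20354335  0.01972113  0.54065513] [ 3.14124483e+00 -1.64078687e-03  6.36298748e-02] [ 0.08710995 -0.34121019  1.04169402]
```

View pics/pre.png

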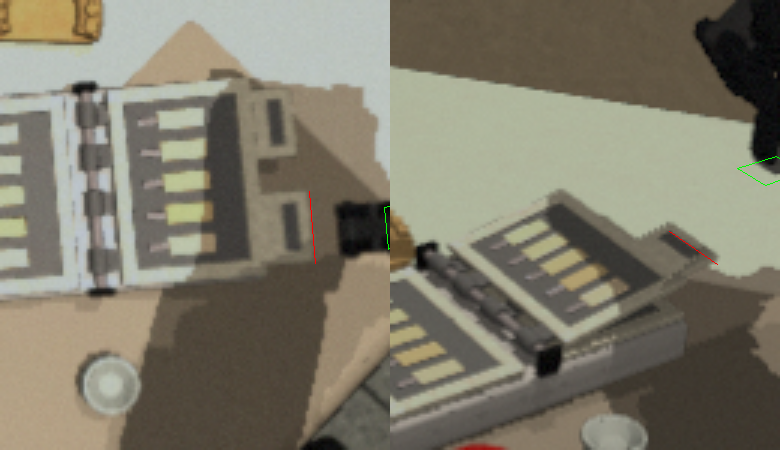

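The top crop shows the gripper at (337–390, 205–255), farther left than the projected tip box. The arm may still have been settling, or the finger is wider than I assumed, so I'll look again with a wider crop.

```bash
cat > look.py <<'E'
import sys
from h import *
def look(name,wins,ang,hw=14.5):
    out=[]
    for n,(x0,y0,f,w,h) in wins.items():
        p=robot.read_camera(n); s=robot.state(); im=p["image"]
        T=R.from_euler('xyz',s["tcp_rot"]).as_matrix()
        pts=proj(p,s["tcp_pos"]+np.array([[dx,dy,73] for dx,dy in((-11,-hw),(11,-hw),(11,hw),(-11,hw))])@T.T)
        e=proj(p,B2W(POSE,[leaf(ang,118,10,-2.5),leaf(ang,118,50,-2.5)]))
        c=cv2.resize(im[y0:y0+h,x0:x0+w],None,fx=f,fy=f)
        for q,cl in((pts,(0,255,0)),(e,(0,0,255))): cv2.polylines(c,[((q-[x0,y0]+.5)*f).astype(int)],True,cl,1)
        out.append(c)
    cv2.imwrite(f"pics/{name}.png",np.hstack(out)); b,s=tcp_book(); print(b,s["force"],s["clock"])
E
python3 -c "
from look import *
look('pre2',{'top':(390,200,4,95,140),'side':(400,120,4,100,140)},V[3])"
```

```text
[-162.1065277    34.26905545  165.3604011 ] [ 0.55780376  0.63346945 -0.53855984] 3.175
```

View pics/pre2.png

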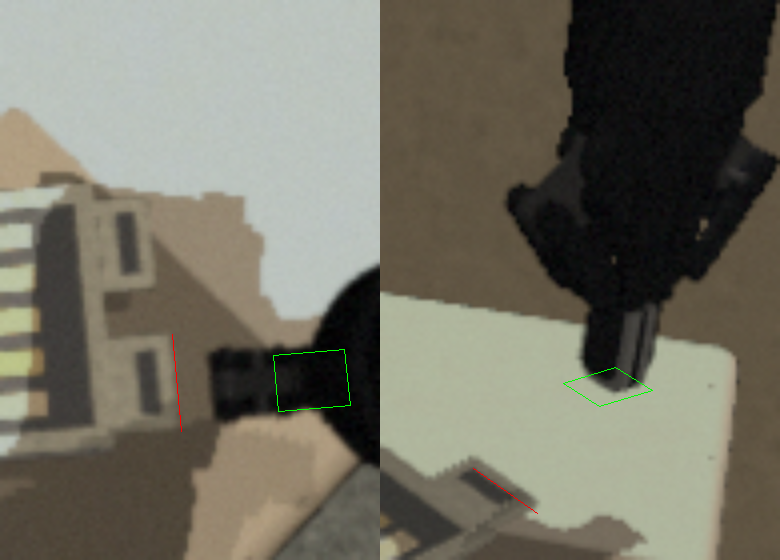

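The knuckles bulge about 25 mm beyond the tip along the tool's y axis, starting some 30 mm above the tip. I'll turn the tool a quarter turn so its flat 22 mm side does the pushing.

Emit:
carry_out(
  rows=[
    [0,0,0,0,-0.18],
    [0,0,0,0,-0.36],
    [0,0,0,0,-0.54],
    [0,0,0,0,-0.72],
    [0,0,0,0,-0.9],
    [0,0,0,0,-1.08],
    [0,0,0,0,-1.26],
    [0,0,0,0,-1.44],
  ],
)

```text
clock: 4.18
tcp_pos: [484.6, -1.3, 164.9]
tcp_rot: [3.14, 0.0, 1.51]
force: [-0.4, 0.4, 0.6]
grip_width: -0.001
grasp_force: 0.0
```

Emit:
carry_out(
  rows=[
    [0,0,0,0,-0.13],
    [0,0,0,0,-0.13],
    [0,0,0,0,-0.13],
  ],
)

```text
clock: 4.55
tcp_pos: [484.3, -1.3, 164.4]
tcp_rot: [3.141, 0.0, 1.632]
force: [0.7, -0.5, 0.5]
grip_width: 0.003
grasp_force: 0.0
```

```bash
python3 -c "
from h import *
b,s=tcp_book();print(b,s['tcp_rot'],s['force'],rows(-137,30,115))"
```

```text
[-161.87383024   35.03039191  164.36985127] [3.14068448e+00 1.70491395e-04 1.63189580e+00] [ 0.72766504 -0.46867884  0.45801718] [0.49781389 0.09887211 0.98740237]
```

Emit:
carry_out(
  rows=[
    [0,0,0.1,0.5,0],
    [0,0,0.1,0.98,0],
    [0,0.3,0.1,0.98,0],
    [0,0.5,0.1,0.98,0],
    [0,0.5,0.1,0.98,0],
  ],
)

```text
clock: 5.18
tcp_pos: [488.0, 25.1, 115.8]
tcp_rot: [3.14, 0.0, 1.635]
force: [-1.6, 0.1, 0.7]
grip_width: 0.003
grasp_force: 0.0
```

Emit:
carry_out(
  rows=[
    [0,0.06,0,0,0],
    [0,0.1,0,0,0],
    [0,0.1,0,0,0],
  ],
)

```text
clock: 5.55
tcp_pos: [487.2, 29.1, 115.0]
tcp_rot: [3.141, 0.0, 1.634]
force: [-0.8, 0.3, -0.4]
grip_width: -0.003
grasp_force: 0.0
```

```bash
python3 -c "
from look import *
look('con',{'top':(390,200,4,95,140),'side':(400,160,4,100,140)},V[3],11)"
```

```text
[-131.91956031   30.27784337  114.9141266 ] [ 0.1916358  -0.86885876 -1.03181593] 5.65
```

View pics/con.png

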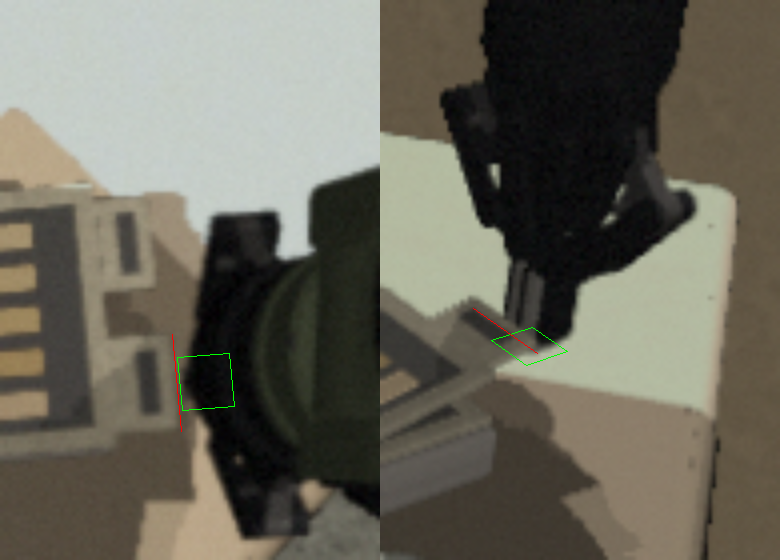

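The finger stands about 4–5 mm outside the tab edge, with its tip below the edge. I'll inch in, watching for −y force.

Emit:
carry_out(
  rows=[
    [0,0.04,0,0,0],
    [0,0.08,0,0,0],
    [0,0.08,0,0,0],
  ],
)

```text
clock: 6.02
tcp_pos: [486.9, 33.2, 114.9]
tcp_rot: [-3.142, -0.0, 1.634]
force: [0.2, -0.1, -0.1]
grip_width: -0.001
grasp_force: 0.0
```

Emit:
carry_out(
  rows=[
    [0,0.04,0,0,0],
    [0,0.04,0,0,0],
  ],
)

```text
clock: 6.28
tcp_pos: [486.8, 34.1, 114.9]
tcp_rot: [-3.141, 0.003, 1.633]
force: [-0.4, -4.9, -0.0]
grip_width: 0.005
grasp_force: 2.5
```

Emit:
carry_out(
  rows=[
    [0,0.01,0,-0.05,0],
    [0,0.02,0,-0.1,0],
    [0,0.03,0,-0.15,0],
    [0,0.04,0,-0.2,0],
  ],
)

```text
clock: 6.78
tcp_pos: [486.7, 36.1, 125.0]
tcp_rot: [-3.141, 0.003, 1.633]
force: [-0.3, -4.3, -0.9]
grip_width: -0.003
grasp_force: 2.5
```

```bash
cat > ang.py <<'E'
from h import *
def hull(p,P):
    m=np.zeros((480,640),np.uint8); cv2.fillConvexPoly(m,cv2.convexHull(np.round(proj(p,P)*16).astype(np.int32)),1,shift=4); return m>0
def angle():
    for n in("side","top"):
        p=robot.read_camera(n); r=robot.silhouettes("top_leaf",p)
        if not r: print(n,"none"); continue
        o=r[0]["mask"]; best=[]
        for a in np.arange(0,3.15,.02):
            m=hull(p,B2W(POSE,[leaf(a,r_,y,h) for r_ in(12,92) for y in(-55,55) for h in(-2.5,2.5)]))|hull(p,B2W(POSE,[leaf(a,r_,y,h) for r_ in(92,118) for y in(10,50) for h in(-2.5,2.5)]))
            best.append(((m&o).sum()/(m|o).sum(),round(a,2)))
        print(n,round(r[0]["confidence"],2),sorted(best)[-3:],[ (q,[x["rect"] for x in robot.silhouettes(q,p)[:1]]) for q in("shade_book","lower_leaf")])
    print(tcp_book()[0],robot.state()["force"],robot.state()["clock"])
if __name__=="__main__": angle()
E
python3 ang.py
```

```text
side 0.65 [(np.float64(0.876598686484618), np.float64(0.24)), (np.float64(0.8909657320872274), np.float64(0.26)), (np.float64(0.8917329643721895), np.float64(0.28))] [('shade_book', [[292.8, 217.3, 144.7, 96.0]]), ('lower_leaf', [[344.9, 246.5, 86.2, 31.3]])]
top 0.82 [(np.float64(0.9254642584584075), np.float64(0.42)), (np.float64(0.9262274230475706), np.float64(0.4)), (np.float64(0.9267734553775744), np.float64(0.38))] [('shade_book', [[301.5, 243.9, 132.8, 81.2]]), ('lower_leaf', [])]
[-124.67533554   30.28018058  125.0612152 ] [-1.33557942 -6.04982328  1.72340791] 7.175
```

Emit:
carry_out(
  rows=[
    [0,0.04,0,-0.13,0],
    [0,0.09,0,-0.27,0],
    [0,0.135,0,-0.38,0],
    [0,0.19,0,-0.48,0],
    [0,0.245,0,-0.585,0],
    [0,0.31,0,-0.685,0],
    [0,0.31,0,-0.685,0],
  ],
)

```text
clock: 8.05
tcp_pos: [485.9, 51.5, 159.9]
tcp_rot: [3.141, 0.004, 1.633]
force: [-0.8, -7.1, 3.9]
grip_width: -0.001
grasp_force: 3.2
```

```bash
python3 ang.py
```

```text
side 0.64 [(np.float64(0.8967917675544794), np.float64(0.64)), (np.float64(0.904993909866017), np.float64(0.62)), (np.float64(0.9158964879852126), np.float64(0.6))] [('shade_book', [[292.4, 208.1, 141.9, 106.0]]), ('lower_leaf', [[346.0, 247.3, 82.1, 32.2]])]
top 0.7 [(np.float64(0.9296155928532756), np.float64(0.66)), (np.float64(0.9311457772996234), np.float64(0.62)), (np.float64(0.9358766233766234), np.float64(0.64))] [('shade_book', [[303.2, 244.5, 125.1, 78.8]]), ('lower_leaf', [[358.5, 245.6, 68.3, 47.5]])]
[-109.4403968    30.13712776  159.67185569] [-1.29227908 -5.98874157  4.9271259 ] 8.45
```

Emit:
carry_out(
  rows=[
    [0,0.06,0,-0.09,0],
    [0,0.12,0,-0.17,0],
    [0,0.2,0,-0.26,0],
    [0,0.28,0,-0.35,0],
    [0,0.365,0,-0.43,0],
    [0,0.455,0,-0.51,0],
    [0,0.55,0,-0.58,0],
    [0,0.64,0,-0.65,0],
  ],
)

```text
clock: 9.45
tcp_pos: [483.8, 85.0, 191.9]
tcp_rot: [3.141, -0.001, 1.634]
force: [0.9, -1.3, 1.6]
grip_width: -0.003
grasp_force: 1.0
```

Emit:
carry_out(
  rows=[
    [0,0.1,0,-0.06,0],
    [0,0.2,0,-0.12,0],
    [0,0.31,0,-0.17,0],
    [0,0.42,0,-0.22,0],
    [0,0.53,0,-0.26,0],
    [0,0.64,0,-0.3,0],
    [0,0.75,0,-0.33,0],
    [0,0.86,0,-0.36,0],
  ],
)

```text
clock: 10.45
tcp_pos: [480.6, 127.8, 209.5]
tcp_rot: [-3.141, -0.0, 1.634]
force: [-0.1, -0.9, -0.1]
grip_width: -0.0
grasp_force: 0.4
```

```bash
python3 ang.py
```

```text
side 0.56 [(np.float64(0.8908122503328895), np.float64(1.42)), (np.float64(0.8946675444371297), np.float64(1.38)), (np.float64(0.9062082777036048), np.float64(1.4))] [('shade_book', [[293.3, 195.8, 135.9, 118.9]]), ('lower_leaf', [[347.0, 234.3, 79.8, 44.4]])]
top none
[-33.24359327  30.37769208 209.57682838] [-0.65282021 -0.31597504  0.25314855] 10.75
```

Emit:
carry_out(
  rows=[
    [0,0.2,0,-0.06,0],
    [0,0.39,0,-0.09,0],
    [0,0.53,0,-0.09,0],
    [0,0.66,0,-0.08,0],
    [0,0.82,0,-0.05,0],
    [0,0.97,0,-0.02,0],
    [0,1.12,0,0.03,0],
    [0,1.27,0,0.08,0],
  ],
)

```text
clock: 11.75
tcp_pos: [476.9, 191.3, 205.4]
tcp_rot: [-3.142, 0.0, 1.634]
force: [-0.0, -1.1, -0.5]
grip_width: -0.002
grasp_force: 0.3
```

```bash
python3 ang.py
```

```text
side 0.81 [(np.float64(0.7944544906570223), np.float64(1.94)), (np.float64(0.8490083173384517), np.float64(1.96)), (np.float64(0.8639633747547416), np.float64(1.98))] [('shade_book', [[296.4, 204.8, 132.2, 108.5]]), ('lower_leaf', [[343.4, 233.6, 83.5, 47.9]])]
top none
[ 30.17832963  30.38334028 205.59627448] [-0.56876567 -0.3156529  -0.39827776] 12.05
```

Emit:
carry_out(
  rows=[
    [0,0.14,0,0.07,0],
    [0,0.28,0,0.145,0],
    [0,0.41,0,0.235,0],
    [0,0.535,0,0.33,0],
    [0,0.65,0,0.44,0],
    [0,0.76,0,0.555,0],
    [0,0.855,0,0.68,0],
    [0,0.945,0,0.805,0],
  ],
)

```text
clock: 13.05
tcp_pos: [473.9, 238.2, 164.9]
tcp_rot: [-3.141, 0.0, 1.634]
force: [1.0, 0.3, 0.6]
grip_width: -0.001
grasp_force: 0.2
```

Emit:
carry_out(
  rows=[
    [0,0.08,0,0.135,0],
    [0,0.15,0,0.275,0],
    [0,0.205,0,0.425,0],
    [0,0.25,0,0.575,0],
    [0,0.29,0,0.73,0],
    [0,0.3,0,0.82,0],
    [0,0.31,0,0.88,0],
    [0,0.31,0,0.88,0],
  ],
)

```text
clock: 14.05
tcp_pos: [472.9, 253.3, 121.2]
tcp_rot: [-3.141, 0.0, 1.634]
force: [0.1, -0.0, -0.2]
grip_width: -0.0
grasp_force: 0.0
```

```bash
python3 ang.py
```

```text
side 0.86 [(np.float64(0.5294990723562152), np.float64(3.04)), (np.float64(0.5406130268199234), np.float64(3.0)), (np.float64(0.5409090909090909), np.float64(3.02))] [('shade_book', [[294.2, 230.1, 134.4, 82.9]]), ('lower_leaf', [[355.8, 233.2, 73.9, 47.9]])]
top none
[ 92.98162375  30.20692263 121.59059349] [ 0.66835298  0.48733887 -0.01158917] 14.35
```

Now I push down to the stop in small steps, watching the force.

Emit:
carry_out(
  rows=[
    [0,0.01,0,0.08,0],
    [0,0.01,0,0.14,0],
    [0,0.01,0,0.17,0],
    [0,0.01,0,0.17,0],
  ],
)

```text
clock: 14.85
tcp_pos: [472.8, 253.8, 112.6]
tcp_rot: [-3.141, 0.0, 1.634]
force: [0.2, 0.7, -0.1]
grip_width: 0.003
grasp_force: 0.0
```

Emit:
carry_out(
  rows=[
    [0,0,0,0.02,0],
    [0,0,0,0.03,0],
    [0,0,0,0.03,0],
  ],
)

```text
clock: 15.22
tcp_pos: [472.9, 253.9, 111.4]
tcp_rot: [-3.142, 0.0, 1.634]
force: [-0.5, -0.7, -0.4]
grip_width: 0.004
grasp_force: 0.0
```

Emit:
carry_out(
  rows=[
    [0,0,0,0.02,0],
    [0,0,0,0.02,0],
  ],
)

```text
clock: 15.48
tcp_pos: [473.1, 253.9, 111.0]
tcp_rot: [3.141, -0.0, 1.634]
force: [-1.7, -0.3, 5.9]
grip_width: 0.001
grasp_force: 3.0
```

Emit:
carry_out(
  rows=[
    [0,0,0,0.02,0],
    [0,0,0,0.02,0],
  ],
)

```text
clock: 15.72
tcp_pos: [473.1, 253.9, 110.8]
tcp_rot: [3.141, -0.0, 1.634]
force: [-3.4, -0.9, 13.7]
grip_width: -0.0
grasp_force: 6.7
```

Emit:
carry_out(
  rows=[
    [0,0,0,0.02,0],
    [0,0,0,0.02,0],
  ],
)

```text
clock: 15.98
tcp_pos: [473.2, 254.0, 110.7]
tcp_rot: [3.14, -0.0, 1.634]
force: [-5.5, -2.1, 19.6]
grip_width: -0.0
grasp_force: 10.4
```

The force rises steeply at tip height 38 mm, which matches the stop, so I retreat straight up.

Emit:
carry_out(
  rows=[
    [0,0,0,-0.1,0],
    [0,0,0,-1,0],
    [0,0,0,-2,0],
    [0,0,0,-3,0],
    [0,-1,0,-4,0],
    [0,-2.2,0,-4,0],
    [0,-3.4,0,-4,0],
    [0,-4.6,0,-4,0],
  ],
)

```text
clock: 16.98
tcp_pos: [487.4, 22.5, 308.7]
tcp_rot: [3.14, 0.0, 1.634]
force: [0.9, -1.2, 0.3]
grip_width: -0.0
grasp_force: 0.0
```

Emit:
carry_out(
  rows=[
    [0,-1.2,0,0,0],
    [0,-2.4,0,0,0],
    [0,-3.6,0,0,0],
    [0,-3.6,0,0,0],
    [0,-3.6,0,0,0],
  ],
)

```text
clock: 17.6
tcp_pos: [498.4, -155.1, 308.0]
tcp_rot: [-3.141, -0.001, 1.633]
force: [-1.2, 0.5, -0.4]
grip_width: 0.001
grasp_force: 0.0
```

```bash
python3 ang.py; python3 - <<'E'
from h import *
out=[]
for n,(x0,y0) in {"top":(270,190),"side":(285,200)}.items():
    p=robot.read_camera(n); o=cv2.imread(f"pics/{n}0.png")
    c=cv2.resize(p["image"][y0:y0+200,x0:x0+180],None,fx=2.2,fy=2.2)
    L=[[r,y,38.5] for r,y in((12,-55),(92,-55),(92,10),(118,10),(118,50),(92,50),(92,55),(12,55))]
    cv2.polylines(c,[((proj(p,B2W(POSE,L))-[x0,y0]+.5)*2.2).astype(int)],True,(0,0,255),1); out.append(c)
    for q in("stone_cast","dish","jar","lower_leaf"): print(n,q,[r["rect"] for r in robot.silhouettes(q,p)[:1]])
cv2.imwrite("pics/end.png",np.hstack(out))
E
```

```text
side 0.69 [(np.float64(0.8589698046181172), np.float64(3.08)), (np.float64(0.8646089091546826), np.float64(3.12)), (np.float64(0.8677978084128667), np.float64(3.1))] [('shade_book', [[291.9, 232.6, 138.3, 81.7]]), ('lower_leaf', [[344.5, 231.6, 84.9, 46.8]])]
top 0.91 [(np.float64(0.9227950798220361), np.float64(3.1)), (np.float64(0.9237621168456903), np.float64(3.12)), (np.float64(0.9251968503937008), np.float64(3.14))] [('shade_book', [[290.8, 246.6, 137.5, 78.8]]), ('lower_leaf', [[355.3, 244.2, 73.7, 71.2]])]
[-315.72743541   30.09891824  308.53256163] [0.18230976 0.38722699 0.56525301] 18.0
top stone_cast [[324.8, 199.4, 41.5, 36.6]]
top dish [[358.6, 337.3, 18.4, 22.7]]
top jar [[294.8, 350.3, 31.6, 37.3]]
top lower_leaf [[357.1, 247.3, 71.1, 69.2]]
side stone_cast [[297.9, 227.9, 40.2, 28.4]]
side dish [[391.0, 298.4, 25.5, 24.9]]
side jar [[294.9, 243.6, 84.7, 58.5]]
side lower_leaf [[345.0, 234.5, 83.4, 44.2]]
```

View pics/end.png

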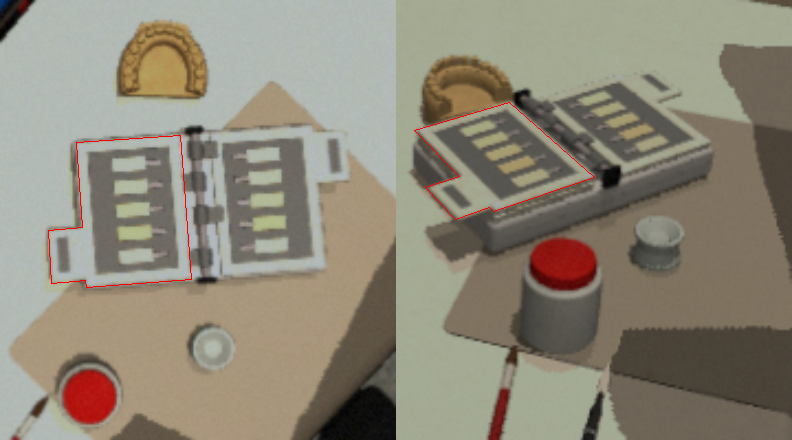

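The leaf lies flat on the left: its tab is at (65,255) in the top crop and the outline matches. The lower leaf is still flat on the right, and the cast, dish and jar haven't moved.

```bash
python3 -c "
from plant import robot
print(robot.finish_job())"
```

```text
the job is handed in; nothing more can be done
None
```

The top leaf now lies flat on the left side of the spine; in the final pictures the book, the lower leaf, the cast, the dish and the jar show no movement, and I handed the job in at about 18 s.

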